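Stack an order on the kit board: carton, parts box, bolt pail

TASK

Stack the order on the yellow board, widest at the bottom: first the cardboard carton lying on its wide face along the board without overhanging it, then the blue parts box centred on it and lined up with it, then the red bolt pail upright in the middle of the box. The carton stands on edge in the rack: lift it out, lay it flat on the black rubber mat, let go and take it again by its long sides before it goes to the board; the pail has to come off its hook and must stay upright. Set things down gently on the stack and leave everything else where it is.

Things in the scene. Friction and masses are not known exactly. Their poses are not given: they have to be found in the camera images.
- carton_mid (a point): Centre of the loose brown cardboard carton (about 0.3 kg), 170 x 42 x 64 mm along its own x, y, z. At the start it stands on a long edge (own z up) in a slot of the dark steel rack, 6 mm above the bench; it is stable standing like this. Lying on its wide face its own y is vertical (either way up) and it is 42 mm high and 64 mm wide.
- bluebox_mid (a point): Centre of the loose closed blue plastic parts box (about 0.25 kg), 110 x 60 x 46 mm along its own x, y, z, standing on the bench with z up. Flat top.
- pail_mid (a point): Centre of the body of the loose small red pail holding bolts (about 0.22 kg): round, 56 mm across, 55 mm high, this point 27.5 mm above its underside, z up. It hangs by its bail from the hook.
- pail_bar (a point): Middle of the black flat grip bar of the pail's stiff bail, which does not fold: bar 84 mm along the pail's y, 10 mm thick (x), 14 mm high (z), its middle 115 mm above the pail's underside and 87.5 mm above pail_mid. The upright wires are 6 mm thick, 39 mm either side of the middle; 53 mm are open between the rim and the bar. The hook passes under the middle of the bar.
- hook_rest (a point): Top of the arm of a fixed hook stand, 230 mm above the bench, where the bar rests. The arm is a 8 mm rod running along this frame's x; its free end points to -x and turns up 26 mm from here, its tip 18 mm higher than this point. The post (16 x 24 mm, 234 mm high) stands 82 mm away at +x, on a 90 x 120 mm foot. To free the pail: raise it 24 to 40 mm (beyond that its rim strikes the arm), then carry it along this frame's -x for 75 mm or more.
- board_top (a point): Centre of the top of the fixed yellow board, 100 x 190 mm along its own x, y, 12 mm thick, lying on the bench: the stack is built here, the carton's length along the board's y.
- mat_top (a point): Centre of the top of the fixed black rubber mat, 130 x 210 mm along its own x, y, 3 mm thick, on the bench: the carton is laid down here.
- rack: Fixed dark steel rack, 180 x 132 mm along its own x, y; origin at the centre of its underside. Floor 6 mm thick; two slots along x at y = +36 and -36 mm, each between rails 16 mm high above the floor and 44 mm apart. Carton in one slot, grey box in the other.
- greybox_mid (a point): Centre of a grey plastic box, 130 x 40 x 56 mm along x, y, z, in the other slot of the rack. Bystander: leave alone.
- jar_mid (a point): Centre of an amber jar with black lid, 60 mm across, 85 mm high. Bystander.
- spray_mid (a point): Centre of a green and silver can, 56 mm across, 125 mm high. Bystander.
- oil_mid (a point): Centre of a black oil bottle with red cap, 68 mm across, 150 mm high. Bystander.
- piston_mid (a point): Centre of a bare aluminium piston, 70 mm across, 62 mm high. Bystander.

How it is judged:
By the outcome, as a careful person would: the job done as asked, in the order asked, and still so for the second after the job is handed in, with the robot touching nothing.
It also fails if it takes over 72 s, if anything falls off the work surface, if the arm or the gripper's body presses on something with over 40 N, if the wrist force passes 120 N, or if a joint passes its speed limit or range.

ROBOT

A 6-joint arm with a two-finger parallel gripper is mounted at the origin on the work surface. World frame = base frame: x ahead of the robot, y to its left, z up, the work surface at z = 0. Lengths are in m, angles in rad, forces in N, time in s.
With the tool pointing down it reaches from about 0.35 to 0.775 m from the base axis. Payload 5.5 kg.
Tool frame: the origin (TCP) lies midway between the tips of the shut fingers; the grasp point (between the pads) lies 19 mm behind it; z points along the fingers, y is the line along which they close (so a half turn about z gives the same grasp; the last joint's range is limited). The gripper opens to 85 mm and grips with 20 to 120 N. Pads are 22 mm wide; open, the fingers measure 114 mm over their backs; the gripper's body (76 mm by 85 mm) begins 54 mm behind the grasp point. The pads swing forward as they close: fully open they stand 13 mm farther back than shut.
Start: joints at [1.005, 0.313, 0.046, 1.304, 0, 1.431], TCP at [0.238, 0.524, 0.198] pointing down, gripper open.
Joint ranges: [-2.76, 2.76], [-0.86, 1.69], [-1.03, 1.26], [-2.2, 2.34], [-1.47, 1.5], [-3.14, 3.14]. Speed limits (rad/s): [2.57, 2.57, 3.14, 3.14, 3.14, 3.14].

INTERFACE

Orientations are given as a unit quaternion [w, x, y, z].
In Python, from workcell import telemetry, imaging, env gives the robot as it stands. The module is installed in compiled form; this text tells all that it offers.
- The arm moves only by the tool step_arm, never from a script. Its argument "moves" is a list of rows, each a list of 3 entries, a list of its own where there are three numbers: the shift along the tool's x, y, z in mm, then the turn, a rotation vector about the tool's x, y, z in rad, then the finger opening in mm, from 0 to 85.4. A call has 1 to 8 rows; each row is the pose to reach, as a shift and turn from the pose commanded when the call began, along the tool's axes at that moment; what a row does not reach only later rows make up. A row lasts 1/12 s, in which the tool goes at most 41.7 mm and 7.16 degrees, less where a joint would pass 70% of its speed; a pose out of reach is approached as far as the arm can. A call with a gripper value outside its range is refused whole. The fingers move at their own pace and stop on an object; "grip_force" is the grip in N (left out, the last holds). Time passes only in rows, so rows that repeat a pose let the fingers close. It gives the time, the measured TCP pose, the force, the opening and the grip force at its end, in the units of the state.
- telemetry.get_state(): the state, without advancing time (a new reading comes with each control period).
- imaging.read_camera(name): name is "scene" or "top" or "wrist"; returns the picture (384x512x3 uint8, red, green, blue); there is no depth.
- imaging.camera_params(name): a dict with "camera_matrix" (3x3 intrinsics, pixels), "pose" (4x4, takes a point from camera to world coordinates). Camera axes: x right, y up, looking along -z (the intrinsics and any distortion apply to the point x, -y, -z); pixel columns grow to the right and rows downward; lengths in m; the calibration is good to about 2 mm. A picture is of the moment at which its call begins: read the wrist's pose just before it. camera_params takes no time and is no camera call; for the wrist camera it gives the pose at the moment of the call.
- env.hand_in(): hands the job in; it is judged then, once.
The state is a dict: "clock": time; "joint_pos": joint angles; "qvel": joint speeds; "tau": joint torques, N m; "tcp_pos": TCP position; "orientation": TCP orientation; "wrist_force": force on the tool from outside, world axes, zero at the start; "ft_torque": the same for the moment, N m; "finger_gap": finger opening in m; "grip_force": force on a finger pad.
Only numpy, scipy, OpenCV 4.12 (cv2) and the standard library are available. Lean on these libraries where they do the work, as an engineer would, in place of code of your own. Each camera call takes 0.05 s, during which the arm holds its last target. There are 200 camera calls.

## Working session

There is one attempt and no reset: what is moved stays moved. The work goes in short steps, Python scripts to look and compute and a tool call to move; the robot and the scene stay as the last step left them, time stands still between calls to the robot, and variables do not carry over. Pictures are saved under pics/ and viewed, at most 10 in all, crops included, and the job is handed in when it is done.

Besides the shell and the picture viewer there is one more tool, called after ">>>" as name(argument=value, ...) on one line, values as JSON. step_arm: Moves the arm, as the interface text tells. Its arguments: {"type":"object","properties":{"moves":{"type":"array"},"grip_force":{"type":"number"}},"required":["moves"]}

```bash
mkdir -p pics
python3 - <<'E'
from workcell import telemetry, imaging
import cv2,json,numpy as np
np.set_printoptions(precision=4,suppress=True)
a=imaging.read_camera("scene");b=imaging.read_camera("top")
cv2.imwrite("pics/scene.png",cv2.resize(a[...,::-1],(800,600),interpolation=cv2.INTER_CUBIC))
cv2.imwrite("pics/top.png",cv2.resize(b[...,::-1],(800,600),interpolation=cv2.INTER_CUBIC))
np.save("scene.npy",a);np.save("top.npy",b)
for n in("scene","top","wrist"):
  p=imaging.camera_params(n);print(n,p)
print(telemetry.get_state())
E
```

```text
scene {'camera_matrix': array([[393.66  ,   0.    , 255.3846],
       [  0.    , 393.66  , 188.9461],
       [  0.    ,   0.    ,   1.    ]]), 'pose': array([[ 0.8605, -0.4157,  0.2943,  0.846 ],
       [ 0.5092,  0.686 , -0.5198, -0.5263],
       [ 0.0142,  0.5972,  0.802 ,  0.9961],
       [ 0.    ,  0.    ,  0.    ,  1.    ]])}
top {'camera_matrix': array([[467.0706,   0.    , 257.8562],
       [  0.    , 467.0706, 194.5913],
       [  0.    ,   0.    ,   1.    ]]), 'pose': array([[ 0.0061,  0.9954, -0.096 ,  0.4016],
       [-0.9999,  0.0071,  0.0096,  0.0185],
       [ 0.0102,  0.0959,  0.9953,  1.68  ],
       [ 0.    ,  0.    ,  0.    ,  1.    ]])}
wrist {'camera_matrix': array([[340.1295,   0.    , 252.7394],
       [  0.    , 340.1295, 193.0053],
       [  0.    ,   0.    ,   1.    ]]), 'pose': array([[ 0.414 , -0.8658, -0.2809,  0.1653],
       [ 0.9103,  0.3932,  0.1295,  0.5565],
       [-0.0016, -0.3093,  0.9509,  0.3734],
       [ 0.    ,  0.    ,  0.    ,  1.    ]])}
{'clock': 0.1, 'joint_pos': array([ 1.0054,  0.3139,  0.0451,  1.3036, -0.    ,  1.4312]), 'qvel': array([-0.0004, -0.0018,  0.0032,  0.0004,  0.0018, -0.0003]), 'tau': array([  0.0018, -48.1725,  29.9245,   0.0127,  -0.0002,  -0.    ]), 'tcp_pos': array([0.2373, 0.5232, 0.1968]), 'orientation': array([-0.0003,  0.2113,  0.9774, -0.0007]), 'wrist_force': array([-0.9708, -0.0442, -1.2416]), 'ft_torque': array([ 0.05  , -0.0506, -0.016 ]), 'grip_force': 0.0, 'finger_gap': 0.08516530648123126}
```

View pics/scene.png

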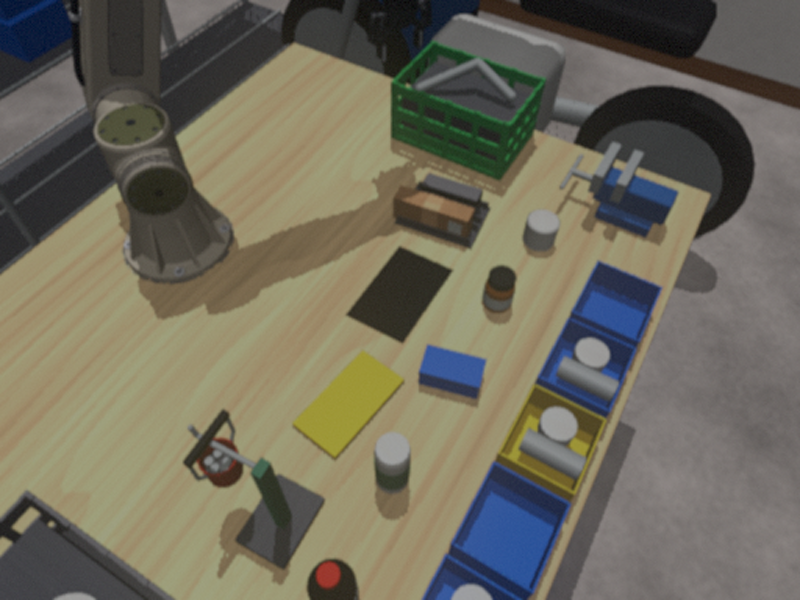

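View pics/top.png

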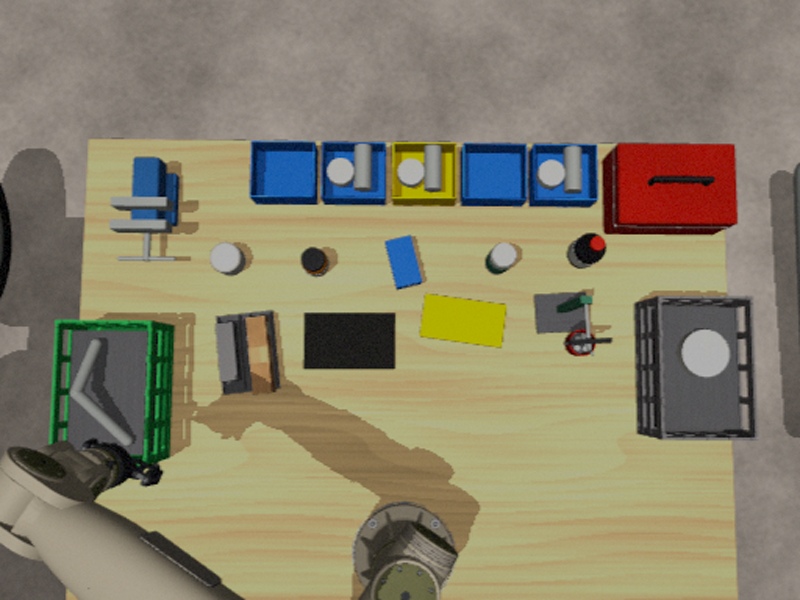

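The scene view shows the rack at (440,210) with the carton in its near slot, the mat at (400,293), the board at (350,403), the blue box at (453,370) and the pail on its hook at (218,455). In the top view the carton is at (260,350), the mat at (349,340), the board at (463,320), the blue box at (404,262) and the pail bar at (590,340).

```bash
cat > h.py <<'E'
import numpy as np,cv2
from workcell import telemetry,imaging
from scipy.spatial.transform import Rotation as R
np.set_printoptions(precision=4,suppress=True)
def ray(P,uv):
    K=P["camera_matrix"];uv=np.atleast_2d(uv).astype(float)
    d=np.c_[(uv[:,0]-K[0,2])/K[0,0],-(uv[:,1]-K[1,2])/K[1,1],-np.ones(len(uv))]
    return P["pose"][:3,3],d@P["pose"][:3,:3].T
def plane(P,uv,z):
    o,d=ray(P,uv);return o+d*((z-o[2])/d[:,2])[:,None]
def proj(P,X):
    K=P["camera_matrix"];c=(np.atleast_2d(X)-P["pose"][:3,3])@P["pose"][:3,:3]
    return np.c_[K[0,0]*c[:,0]/-c[:,2]+K[0,2],K[1,1]*-c[:,1]/-c[:,2]+K[1,2]]
def tri(P1,u1,P2,u2):
    o1,d1=ray(P1,u1);o2,d2=ray(P2,u2);d1,d2=d1[0],d2[0]
    s=np.linalg.lstsq(np.c_[d1,-d2],o2-o1,rcond=None)[0]
    a,b=o1+s[0]*d1,o2+s[1]*d2;return (a+b)/2,np.linalg.norm(a-b)
def mask(im,lo,hi,roi):
    m=cv2.inRange(cv2.cvtColor(im,cv2.COLOR_RGB2HSV),lo,hi)
    z=np.zeros_like(m);x0,y0,x1,y1=[int(v) for v in roi];z[y0:y1,x0:x1]=m[y0:y1,x0:x1]
    return cv2.morphologyEx(z,cv2.MORPH_OPEN,np.ones((2,2)))
def rect(P,m,z):
    c=max(cv2.findContours(m,0,cv2.CHAIN_APPROX_NONE)[0],key=cv2.contourArea)[:,0]
    w=plane(P,c,z)[:,:2]
    (cx,cy),(a,b),t=cv2.minAreaRect((w*1000).astype(np.float32))
    if a<b:a,b,t=b,a,t+90
    return np.array([cx,cy]),(a,b),(t+90)%180-90   # mm, long-axis angle deg from world x
def down(yaw): # tool-down orientation with tool y along (cos yaw, sin yaw)
    y=np.array([np.cos(yaw),np.sin(yaw),0]);z=np.array([0,0,-1.]);return np.c_[np.cross(y,z),y,z]
def go(p,yaw,s=None):
    s=s or telemetry.get_state();q=s["orientation"];M=R.from_quat([q[1],q[2],q[3],q[0]]).as_matrix()
    return (M.T@(np.array(p)-s["tcp_pos"])*1000).round(1),R.from_matrix(M.T@down(yaw)).as_rotvec().round(3)
E
python3 - <<'E'
from h import *
T,S=imaging.camera_params("top"),imaging.camera_params("scene")
t,s=np.load("top.npy"),np.load("scene.npy")
Y=((22,120,90),(35,255,255));B=((100,120,60),(125,255,255));K=((0,0,0),(180,255,55))
def rs(*a):return [v/1.5625 for v in a]
for n,P,im,c,roi,z in [("board",T,t,Y,rs(410,285,515,355),.012),("board",S,s,Y,rs(285,340,415,465),.012),
 ("mat",T,t,K,rs(295,305,405,377),.003),("mat",S,s,K,rs(340,240,460,345),.003),
 ("blue",T,t,B,rs(378,228,432,297),.046),("blue",S,s,B,rs(410,335,495,400),.046),
 ("carton",T,t,((5,60,90),(18,255,255)),rs(240,305,285,400),.07)]:
    print(n,*rect(P,mask(im,*c,roi),z))
def cr(im,x0,y0,x1,y1):
    return cv2.resize(im[int(y0/1.5625):int(y1/1.5625),int(x0/1.5625):int(x1/1.5625)],(400,300),interpolation=cv2.INTER_CUBIC)
# crops 400x300
o=np.vstack([np.hstack([cr(t,530,280,630,355),cr(s,175,395,335,515)]),np.hstack([cr(t,205,300,313,381),cr(s,380,160,500,250)])])
cv2.imwrite("pics/c1.png",o[...,::-1])
E
```

```text
board [ 523.692  -137.9492] (191.6995086669922, 101.29464721679688) 82.67204284667969
board [ 531.9282 -135.6625] (190.87185668945312, 101.14398193359375) 82.5318832397461
mat [474.7662 121.7253] (205.01194763183594, 121.96797180175781) -89.60257941484451
mat [483.4164 125.8881] (198.79251098632812, 121.11488342285156) -89.65100860595703
blue [652.4109  -0.2535] (111.74808502197266, 58.480201721191406) 14.338762283325195
blue [661.4991   2.2928] (105.48625183105469, 58.462257385253906) 14.051008224487305
carton [395.3195 311.7008] (87.17970275878906, 44.78165817260742) 7.203355312347412
```

View pics/c1.png

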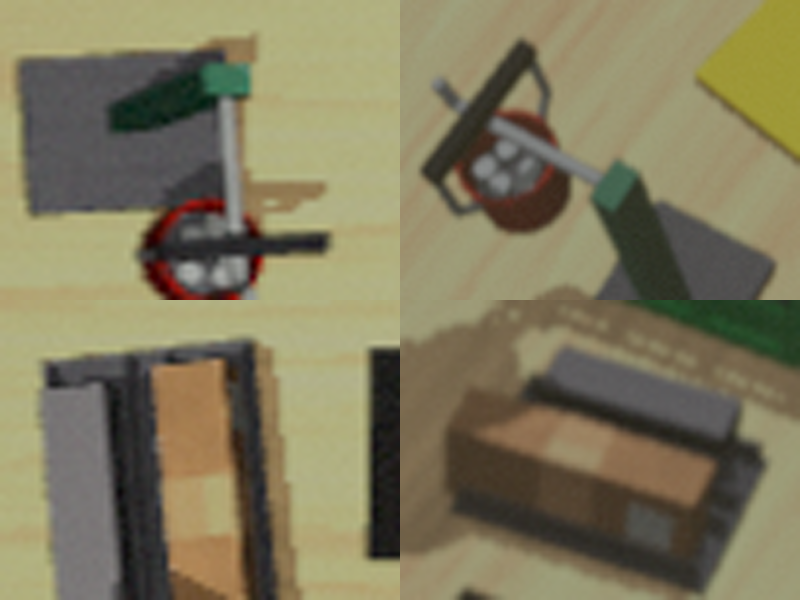

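The crops show the bar lying across the hook arm in world y, with the post beyond it in +x and offset in y. The carton's long edge runs about 7° off world x. The two fixed cameras disagree by about 8 mm, so I'll refine with the wrist camera, starting above the rack.

>>> step_arm(moves=[[[-236,-127,-53],[0,0,-0.548],85],[[-236,-127,-53],[0,0,-0.548],85],[[-236,-127,-53],[0,0,-0.548],85],[[-236,-127,-53],[0,0,-0.548],85],[[-236,-127,-53],[0,0,-0.548],85],[[-236,-127,-53],[0,0,-0.548],85],[[-236,-127,-53],[0,0,-0.548],85],[[-236,-127,-53],[0,0,-0.548],85]])

```text
clock: 0.77
tcp_pos: [0.4039, 0.3065, 0.2516]
orientation: [0.001, -0.058, 0.998, -0.001]
wrist_force: [0.0, 0.7, 0.1]
finger_gap: 0.0849
grip_force: 0.0
```

```bash
cat > look.py <<'E'
import sys
from h import *
import pickle
n=sys.argv[1]
P=imaging.camera_params("wrist");im=imaging.read_camera("wrist")
pickle.dump((P,im),open(n+".pkl","wb"));cv2.imwrite("pics/%s.png"%n,im[...,::-1])
s=telemetry.get_state();print(s["clock"],s["tcp_pos"],s["joint_pos"],P["pose"])
E
python3 look.py w1
```

```text
0.8167 [0.4021 0.3083 0.251 ] [ 0.4957  0.1687 -0.0121  1.389  -0.0003  0.3793] [[-0.1141 -0.9438 -0.3103  0.3247]
 [ 0.9935 -0.1088 -0.0344  0.2978]
 [-0.0013 -0.3122  0.95    0.428 ]
 [ 0.      0.      0.      1.    ]]
```

View pics/w1.png

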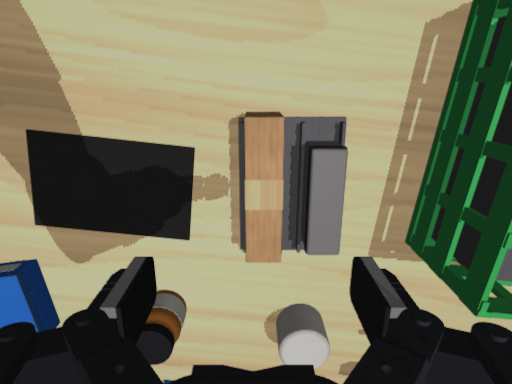

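The wrist view shows the carton top at about (264,188), spanning columns 246–283 and rows 115–262. The mat corners are near (28,130), (194,148), (188,240) and (33,224), and the grey box is at (326,200).

Run:
```python
from h import *
import pickle
P,im=pickle.load(open("w1.pkl","rb"))
hsv=cv2.cvtColor(im,cv2.COLOR_RGB2HSV)
print([hsv[y,x].tolist() for x,y in[(264,150),(264,195),(264,250),(264,114),(226,190),(100,180)]])
for n,c,roi,z in [("mat",((0,0,0),(180,255,40)),(15,118,208,250),.003),("carton",((6,90,60),(22,255,255)),(241,100,287,275),.07)]:
    m=mask(im,*c,roi);r=rect(P,m,z);print(n,*r)
    c=max(cv2.findContours(m,0,cv2.CHAIN_APPROX_NONE)[0],key=cv2.contourArea)
    print(cv2.boxPoints(cv2.minAreaRect(c)).round(1).tolist())
# carton sides per row
sc=[]
for y in range(130,255,15):
    xs=np.where(mask(im,(6,90,60),(22,255,255),(241,100,287,275))[y])[0]
    if len(xs): sc.append((y,xs[0],xs[-1]))
sc=np.array(sc);L=plane(P,sc[:,[1,0]]-[.5,0],.07);Rr=plane(P,sc[:,[2,0]]+[.5,0],.07)
print(((L+Rr)/2)[:,:2],np.linalg.norm(L-Rr,axis=1))
```

```text
[[15, 111, 179], [19, 89, 190], [15, 115, 171], [13, 122, 71], [18, 93, 156], [0, 0, 19]]
mat [477.995  130.0224] (208.34217834472656, 128.21591186523438) -89.74260556697845
[[18.899999618530273, 223.3000030517578], [28.0, 130.60000610351562], [198.10000610351562, 147.39999389648438], [189.0, 240.0]]
carton [439.7607 323.6786] (174.104248046875, 44.407203674316406) 7.9209465980529785
[[241.89999389648438, 113.0], [284.79998779296875, 111.5], [289.70001220703125, 261.70001220703125], [246.8000030517578, 263.1000061035156]]
[[0.3714 0.315 ]
 [0.387  0.3175]
 [0.4031 0.3195]
 [0.4197 0.3211]
 [0.4357 0.332 ]
 [0.4532 0.3338]
 [0.4723 0.3271]
 [0.4908 0.33  ]
 [0.51   0.3319]] [0.0418 0.0413 0.0419 0.0414 0.0243 0.0235 0.0421 0.0416 0.041 ]
```

>>> step_arm(moves=[[[-42,8,0],[0,0,0],58],[[-42,8,40],[0,0,0],58],[[-42,8,80],[0,0,0],58],[[-42,8,120],[0,0,0],58],[[-42,8,150],[0,0,0],58],[[-42,8,150],[0,0,0],58],[[-42,8,150],[0,0,0],58]])

```text
clock: 1.4
tcp_pos: [0.4383, 0.3235, 0.099]
orientation: [-0.002, -0.062, 0.998, -0.001]
wrist_force: [0.2, -0.2, 0.8]
finger_gap: 0.0578
grip_force: 0.0
```

```bash
python3 look.py w2; python3 -c "
from h import *
print(go([.4415,.3236,.033],np.radians(96.95)))"
```

```text
1.45 [0.4402 0.3243 0.1012] [ 0.488   0.3071 -0.2039  1.0602  0.0002  0.3646] [[-0.1221 -0.9452 -0.3028  0.3606]
 [ 0.9925 -0.1168 -0.0357  0.3144]
 [-0.0016 -0.3049  0.9524  0.276 ]
 [ 0.      0.      0.      1.    ]]
(array([-1.2, -0.9, 68.2]), array([ 0.   , -0.001,  0.002]))
```

View pics/w2.png

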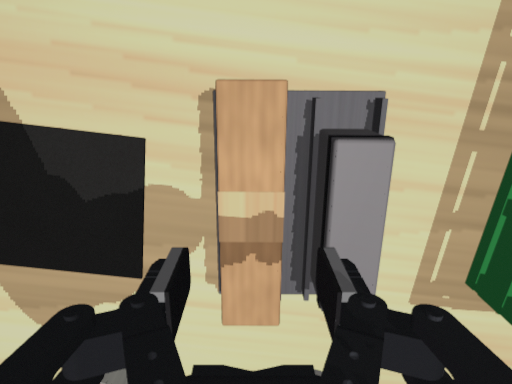

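The fingers straddle the carton, which spans columns 218–285, and they are clear of the grey box at column 330. Descending and gripping.

>>> step_arm(moves=[[[-1,-1,30],[0,0,0],58],[[-1,-1,55],[0,0,0],58],[[-1,-1,68],[0,0,0],58],[[-1,-1,68],[0,0,0],58],[[-1,-1,68],[0,0,0],36],[[-1,-1,68],[0,0,0],36],[[-1,-1,68],[0,0,0],36],[[-1,-1,68],[0,0,0],36]], grip_force=50)

```text
clock: 2.12
tcp_pos: [0.4438, 0.3239, 0.0353]
orientation: [0.002, -0.061, 0.998, 0.001]
wrist_force: [0.5, 0.8, 7.7]
finger_gap: 0.0361
grip_force: 3.6
```

>>> step_arm(moves=[[[0,0,0],[0,0,0],36],[[0,0,0],[0,0,0],36],[[0,0,-10],[0,0,0],36],[[0,0,-30],[0,0,0],36],[[0,0,-60],[0,0,0],36],[[0,0,-90],[0,0,0],36],[[0,0,-117],[0,0,0],36],[[0,0,-117],[0,0,0],36]])

```text
clock: 2.78
tcp_pos: [0.4452, 0.3246, 0.157]
orientation: [0.005, -0.061, 0.998, 0.002]
wrist_force: [1.5, 0.6, 1.1]
finger_gap: 0.0359
grip_force: 0.0
```

```bash
python3 look.py w3
```

```text
2.8333 [0.4443 0.3241 0.1544] [ 0.4842  0.2737 -0.1148  1.1741  0.0001  0.3619] [[-0.121  -0.9408 -0.3165  0.3649]
 [ 0.9926 -0.1134 -0.0423  0.3143]
 [ 0.0039 -0.3193  0.9476  0.3328]
 [ 0.      0.      0.      1.    ]]
```

View pics/w3.png

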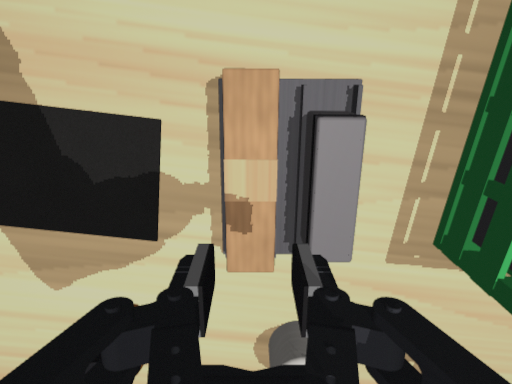

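The carton stayed in the rack at (252,170), and the fingers closed to 36 mm above it. Both the finger size in the picture and the 7.7 N upward force put the real tips about 35 mm behind the reported TCP. I'll go deeper in a cautious step and test.

>>> step_arm(moves=[[[0,0,0],[0,0,0],58],[[0,0,25],[0,0,0],58],[[0,0,55],[0,0,0],58],[[0,0,85],[0,0,0],58],[[0,0,110],[0,0,0],58],[[0,0,125],[0,0,0],58],[[0,0,132],[0,0,0],58],[[0,0,132],[0,0,0],58]])

```text
clock: 3.5
tcp_pos: [0.4395, 0.3215, 0.015]
orientation: [-0.003, -0.061, 0.998, -0.001]
wrist_force: [1.1, -0.5, -0.1]
finger_gap: 0.0579
grip_force: 0.0
```

>>> step_arm(moves=[[[0,0,0],[0,0,0],38],[[0,0,0],[0,0,0],38],[[0,0,0],[0,0,0],38],[[0,0,0],[0,0,0],38]])

```text
clock: 3.83
tcp_pos: [0.4424, 0.3231, 0.0185]
orientation: [0.001, -0.061, 0.998, 0.0]
wrist_force: [-0.4, 0.9, -2.6]
finger_gap: 0.041
grip_force: 50.7
```

```bash
python3 -c "
from h import *
print(telemetry.get_state())"
```

```text
{'clock': 3.8333, 'joint_pos': array([ 0.4841,  0.3803, -0.3211,  0.8678,  0.0002,  0.3619]), 'qvel': array([ 0.0004,  0.0011, -0.0051, -0.0034,  0.0001, -0.0006]), 'tau': array([ -0.0136, -48.5947,  26.3003,   0.0037,  -0.0024,   0.0001]), 'tcp_pos': array([0.4424, 0.3231, 0.0185]), 'orientation': array([ 0.0007, -0.0611,  0.9981,  0.0004]), 'wrist_force': array([-0.4253,  0.9417, -2.5631]), 'ft_torque': array([ 0.0118, -0.0305, -0.0094]), 'grip_force': 50.69081246852875, 'finger_gap': 0.040963498036386395}
```

Gripped, with the gap at 41 mm and the force at 50 N. Lifting and carrying to above the mat while turning.

>>> step_arm(moves=[[[0,0,-15],[0,0,0],38],[[0,0,-45],[0,0,0],38],[[0,0,-80],[0,0,0],38],[[0,0,-110],[0,0,0],38],[[-10,-40,-140],[0,0,0.1],38],[[-20,-80,-170],[0,0,0.22],38],[[-30,-120,-180],[0,0,0.34],38],[[-38,-160,-180],[0,0,0.45],38]])

```text
clock: 4.5
tcp_pos: [0.4956, 0.184, 0.1997]
orientation: [0.003, 0.165, 0.986, 0.001]
wrist_force: [0.5, -0.1, -2.6]
finger_gap: 0.041
grip_force: 51.5
```

>>> step_arm(moves=[[[-18,-29,0],[0,0,0.12],38],[[-22,-35,0],[0,0,0.24],38],[[-22,-35,0],[0,0,0.36],38],[[-22,-35,0],[0,0,0.48],38],[[-22,-35,0],[0,0,0.6],38],[[-22,-35,0],[0,0,0.72],38],[[-22,-35,0],[0,0,0.84],38],[[-22,-35,0],[0,0,0.95],38]])

```text
clock: 5.17
tcp_pos: [0.5031, 0.144, 0.1962]
orientation: [0.0, 0.599, 0.801, 0.0]
wrist_force: [-0.4, 0.3, -2.5]
finger_gap: 0.0408
grip_force: 51.6
```

>>> step_arm(moves=[[[0,0,0],[0,0,0.12],38],[[0,0,0],[0,0,0.24],38],[[0,0,0],[0,0,0.286],38],[[0,0,0],[0,0,0.286],38],[[0,0,0],[0,0,0.286],38]])

```text
clock: 5.58
tcp_pos: [0.5031, 0.1441, 0.1961]
orientation: [0.0, 0.704, 0.71, 0.0]
wrist_force: [0.2, 0.6, -3.3]
finger_gap: 0.0409
grip_force: 51.6
```

```bash
python3 -c "
from h import *
s=telemetry.get_state();print(s['clock'],s['tcp_pos'],s['joint_pos'],s['grip_force'],s['finger_gap'],s['wrist_force'])
print(go([.512,.130,.12],np.radians(.3)))"
```

```text
5.5833 [0.5031 0.1441 0.1961] [ 0.1254  0.213  -0.091   1.2663  0.0001  1.6875] 51.59251034259796 0.04088346661167194 [ 0.2212  0.5831 -3.348 ]
(array([-14.2,   8.7,  76.1]), array([ 0.   , -0.   ,  0.003]))
```

>>> step_arm(moves=[[[-14,9,0],[-0.12,0,0],38],[[-14,9,0],[-0.24,0,0],38],[[-14,9,0],[-0.36,0,0],38],[[-14,9,0],[-0.48,0,0],38],[[-14,9,0],[-0.6,0,0],38],[[-14,9,0],[-0.72,0,0],38],[[-14,9,0],[-0.84,0,0],38],[[-14,9,0],[-0.96,0,0],38]])

```text
clock: 6.25
tcp_pos: [0.5249, 0.1383, 0.2213]
orientation: [0.316, 0.632, 0.634, 0.313]
wrist_force: [-1.5, 0.1, -3.4]
finger_gap: 0.0409
grip_force: 55.5
```

>>> step_arm(moves=[[[0,0,0],[0,0,0],38],[[0,0,0],[0,0,0],38]])

```text
clock: 6.42
tcp_pos: [0.5243, 0.1394, 0.2189]
orientation: [0.314, 0.633, 0.636, 0.311]
wrist_force: [-0.3, 0.2, -4.0]
finger_gap: 0.0408
grip_force: 55.6
```

```bash
cat > st.py <<'E'
from h import *
s=telemetry.get_state();q=s["orientation"];M=R.from_quat([q[1],q[2],q[3],q[0]]).as_matrix()
print(s['clock'],s['tcp_pos'],s['joint_pos'],s['grip_force'],s['finger_gap'],s['wrist_force']);print(M)
E
python3 st.py
```

```text
6.4167 [0.5243 0.1394 0.2189] [ 0.2197 -0.3609 -1.0261  0.0018 -0.1751  1.7   ] 55.63654661178589 0.04084529580562457 [-0.2936  0.1621 -4.0359]
[[-0.0025  0.6092  0.793 ]
 [ 1.      0.006  -0.0014]
 [-0.0057  0.793  -0.6092]]
```

>>> step_arm(moves=[[[-2,-25,21],[0.06,0,0],38],[[-4,-50,42],[0.13,0,0],38],[[-5,-75,64],[0.13,0,0],38],[[-5,-91,77],[0.13,0,0],38],[[-5,-91,77],[0.13,0,0],38],[[-5,-91,77],[0.13,0,0],38]])

```text
clock: 6.92
tcp_pos: [0.5408, 0.139, 0.1085]
orientation: [0.265, 0.657, 0.657, 0.257]
wrist_force: [-1.4, -0.8, -2.9]
finger_gap: 0.041
grip_force: 55.6
```

```bash
python3 st.py
```

```text
6.9167 [0.5408 0.139  0.1085] [ 0.1939 -0.1001 -1.0276 -0.1014 -0.1438  1.7083] 55.55810809135437 0.04098038882543584 [-1.3795 -0.8367 -2.9284]
[[ 0.0044  0.7278  0.6858]
 [ 0.9999  0.0047 -0.0114]
 [-0.0115  0.6858 -0.7277]]
```

>>> step_arm(moves=[[[-3,-20,16],[0,0,0],38],[[-7,-40,32],[0,0,0],38],[[-7,-58,47],[0,0,0],38],[[-7,-58,47],[0,0,0],38],[[-7,-58,47],[0,0,0],38]])

```text
clock: 7.33
tcp_pos: [0.558, 0.1453, 0.0554]
orientation: [0.258, 0.663, 0.66, 0.241]
wrist_force: [-0.3, 0.7, -1.5]
finger_gap: 0.0407
grip_force: 55.6
```

```bash
python3 st.py
```

```text
7.3333 [0.558  0.1453 0.0554] [ 0.2087  0.063  -1.0275 -0.2255 -0.1608  1.7255] 55.56605815887451 0.0407265039086871 [-0.2776  0.7199 -1.5361]
[[ 0.013   0.7516  0.6595]
 [ 0.9997  0.0037 -0.0239]
 [-0.0204  0.6597 -0.7513]]
```

Tilting outward hits the limit of joint 3, so I'll lift and tilt the other way, with the gripper on the far side.

>>> step_arm(moves=[[[-3,14,-28],[0.1,0,0],38],[[-6,28,-55],[0.22,0,0],38],[[-9,42,-82],[0.34,0,0],38],[[-13,57,-110],[0.46,0,0],38],[[-13,57,-110],[0.58,0,0],38],[[-13,57,-110],[0.7,0,0],38],[[-13,57,-110],[0.72,0,0],38],[[-13,57,-110],[0.72,0,0],38]])

```text
clock: 8.0
tcp_pos: [0.5295, 0.1356, 0.184]
orientation: [0.016, 0.712, 0.702, 0.003]
wrist_force: [1.4, 0.8, -2.5]
finger_gap: 0.0411
grip_force: 55.5
```

```bash
python3 st.py;python3 -c "
from h import *
print(go([.46,.130,.16],np.radians(.3)))"
```

```text
8.0 [0.5295 0.1356 0.184 ] [ 0.117   0.2414 -0.0847  1.2194 -0.0214  1.7004] 55.458367466926575 0.04114103324044316 [ 1.4347  0.7775 -2.5179]
[[ 0.013   0.9995  0.0276]
 [ 0.9998 -0.0125 -0.0183]
 [-0.0179  0.0278 -0.9995]]
(array([ -6.1, -70. ,  22.1]), array([ 0.028,  0.018, -0.018]))
```

>>> step_arm(moves=[[[-6,-35,10],[0.028,0.018,-0.018],38],[[-6,-70,20],[0.028,0.018,-0.018],38],[[-6,-70,20],[0.028,0.018,-0.018],38]])

```text
clock: 8.25
tcp_pos: [0.4481, 0.1289, 0.1497]
orientation: [-0.008, 0.705, 0.709, -0.01]
wrist_force: [-3.5, 0.1, -3.8]
finger_gap: 0.0409
grip_force: 55.3
```

>>> step_arm(moves=[[[0,0,0],[0.12,0,0],38],[[0,0,0],[0.24,0,0],38],[[0,0,0],[0.36,0,0],38],[[0,0,0],[0.48,0,0],38],[[0,0,0],[0.6,0,0],38],[[0,0,0],[0.72,0,0],38],[[0,0,0],[0.84,0,0],38],[[0,0,0],[0.9,0,0],38]])

```text
clock: 8.92
tcp_pos: [0.46, 0.1295, 0.1544]
orientation: [-0.31, 0.634, 0.636, -0.312]
wrist_force: [0.6, 0.8, -3.8]
finger_gap: 0.0407
grip_force: 55.5
```

>>> step_arm(moves=[[[0,0,0],[0,0,0],38],[[0,0,0],[0,0,0],38]])

```text
clock: 9.08
tcp_pos: [0.4601, 0.1299, 0.1548]
orientation: [-0.307, 0.635, 0.637, -0.31]
wrist_force: [0.8, 0.6, -2.0]
finger_gap: 0.0408
grip_force: 55.6
```

```bash
python3 st.py
```

```text
9.0833 [0.4601 0.1299 0.1548] [0.0708 0.9874 0.6818 2.1675 0.051  1.613 ] 55.55895388126373 0.040836300260604814 [ 0.7739  0.6287 -2.0093]
[[-0.0046  0.619  -0.7854]
 [ 1.      0.0017 -0.0046]
 [-0.0015 -0.7854 -0.619 ]]
```

>>> step_arm(moves=[[[0,25,25],[0,0,0],38],[[0,50,50],[0,0,0],38],[[0,70,70],[0,0,0],38],[[0,80,80],[0,0,0],38],[[0,85,85],[0,0,0],38],[[0,88,88],[0,0,0],38],[[0,88,88],[0,0,0],38],[[0,88,88],[0,0,0],38]])

```text
clock: 9.75
tcp_pos: [0.446, 0.1299, 0.0344]
orientation: [-0.306, 0.635, 0.638, -0.309]
wrist_force: [-0.7, 0.2, -2.6]
finger_gap: 0.0408
grip_force: 55.6
```

```bash
python3 st.py
```

```text
9.75 [0.446  0.1299 0.0344] [0.0723 1.0388 0.4888 1.9194 0.0519 1.6138] 55.58233916759491 0.040788146020035075 [-0.709   0.2251 -2.5643]
[[-0.005   0.6219 -0.7831]
 [ 1.      0.002  -0.0048]
 [-0.0014 -0.7831 -0.6219]]
```

>>> step_arm(moves=[[[0,2,2],[0,0,0],38],[[0,4,3],[0,0,0],38],[[0,5,4],[0,0,0],38],[[0,5,4],[0,0,0],38]])

```text
clock: 10.08
tcp_pos: [0.4456, 0.1297, 0.0267]
orientation: [-0.307, 0.635, 0.638, -0.31]
wrist_force: [2.5, 0.1, 4.1]
finger_gap: 0.0409
grip_force: 56.3
```

>>> step_arm(moves=[[[0,0,0],[0,0,0],44],[[0,0,0],[0,0,0],46],[[0,6,-3],[0,0,0],46],[[0,13,-7],[0,0,0],46],[[0,20,-10],[0,0,0],46],[[0,27,-14],[0,0,0],46],[[0,33,-22],[0,0,0],46],[[0,37,-30],[0,0,0],46]])

```text
clock: 10.75
tcp_pos: [0.4911, 0.1299, 0.0146]
orientation: [-0.308, 0.634, 0.637, -0.311]
wrist_force: [-0.9, 0.1, -0.4]
finger_gap: 0.0459
grip_force: 0.0
```

```bash
python3 st.py
```

```text
10.75 [0.4911 0.1299 0.0146] [0.0681 1.1739 0.7281 2.0305 0.0486 1.6113] 0.0 0.04591908322439982 [-0.9442  0.1124 -0.4269]
[[-0.0049  0.6166 -0.7873]
 [ 1.      0.0015 -0.005 ]
 [-0.0019 -0.7873 -0.6166]]
```

>>> step_arm(moves=[[[0,25,-33],[0,0,0],46],[[0,10,-60],[0,0,0],46],[[0,-20,-85],[0,0,0],60],[[0,-45,-105],[-0.1,0,0],75],[[0,-70,-125],[-0.22,0,0],80],[[0,-90,-140],[-0.34,0,0],80],[[0,-100,-145],[-0.46,0,0],80],[[0,-100,-145],[-0.58,0,0],80]])

```text
clock: 11.42
tcp_pos: [0.545, 0.1305, 0.187]
orientation: [-0.113, 0.696, 0.699, -0.114]
wrist_force: [0.9, 0.0, 1.5]
finger_gap: 0.0799
grip_force: 0.0
```

>>> step_arm(moves=[[[0,0,0],[-0.1,0,0],80],[[0,0,0],[-0.22,0,0],80],[[0,0,0],[-0.32,0,0],80],[[0,0,0],[-0.32,0,0],80]])

```text
clock: 11.75
tcp_pos: [0.5355, 0.1306, 0.1829]
orientation: [-0.005, 0.705, 0.709, -0.006]
wrist_force: [-0.4, 0.3, -1.0]
finger_gap: 0.0797
grip_force: 0.0
```

```bash
python3 look.py w4
python3 - <<'E'
from h import *
import pickle
P,im=pickle.load(open("w4.pkl","rb"))
m=mask(im,(6,90,60),(17,255,255),(0,0,512,384));
n,l,st,c=cv2.connectedComponentsWithStats(m)
print([(s.tolist(),cc.round(0).tolist()) for s,cc in zip(st,c) if 300<s[4]<80000])
print(go([.478,.13,.2],np.radians(.3)))
E
```

```text
11.8 [0.5382 0.1306 0.1837] [ 0.0933  0.2921 -0.0173  1.2789 -0.0003  1.6582] [[ 0.9999 -0.0101  0.0138  0.538 ]
 [ 0.0053  0.9503  0.3114  0.2107]
 [-0.0163 -0.3113  0.9502  0.3593]
 [ 0.      0.      0.      1.    ]]
[([358, 52, 46, 73, 960], [373.0, 86.0]), ([160, 77, 77, 106, 5628], [199.0, 115.0]), ([169, 184, 68, 67, 3171], [204.0, 217.0])]
(array([ -0.3, -60.5, -15.3]), array([-0.017,  0.002,  0.001]))
```

View pics/w4.png

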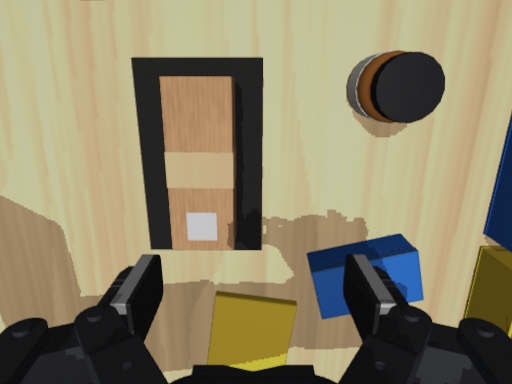

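The carton lies flat on the mat, centred at about (200,163), with columns 160–236 and rows 77–249. The blue box is at (365,275), the yellow board at (252,330) and the jar at (400,88).

```bash
cat > carton.py <<'E'
import sys,pickle
from h import *
def fit(P,im,roi,z,vmin=60,show=0):
    x0,y0,x1,y1=roi;v=cv2.cvtColor(im,cv2.COLOR_RGB2HSV)[...,2]
    m=np.zeros_like(v);m[y0:y1,x0:x1]=(v[y0:y1,x0:x1]>vmin)*255
    m=cv2.morphologyEx(m,cv2.MORPH_OPEN,np.ones((3,3)))
    return rect(P,m,z),m
E
python3 - <<'E'
from carton import *
P,im=pickle.load(open("w4.pkl","rb"))
v=cv2.cvtColor(im,cv2.COLOR_RGB2HSV)[...,2]
print(v[120,150:250].tolist());print(v[66:90,190].tolist(),v[240:258,190].tolist())
for vm in(60,100,120):print(fit(P,im,(155,66,246,249),.045,vm)[0])
Y=((22,120,60),(35,255,255));B=((100,120,40),(125,255,255))
print("yellow?",go([.478,.13,.1],np.radians(.3)))
E
```

```text
[36, 36, 34, 36, 37, 35, 38, 37, 36, 36, 36, 35, 85, 158, 169, 173, 177, 177, 177, 175, 179, 182, 180, 176, 173, 175, 181, 182, 180, 178, 179, 180, 180, 178, 178, 180, 181, 180, 178, 176, 175, 175, 174, 173, 174, 178, 180, 178, 174, 175, 179, 183, 182, 181, 181, 183, 185, 184, 181, 180, 181, 183, 184, 183, 184, 185, 184, 180, 176, 176, 179, 181, 180, 177, 179, 182, 185, 183, 180, 180, 182, 168, 103, 61, 62, 42, 25, 21, 23, 21, 23, 21, 23, 31, 36, 35, 35, 35, 36, 35]
[35, 35, 35, 35, 35, 33, 33, 35, 37, 35, 135, 176, 179, 179, 179, 178, 179, 179, 178, 177, 178, 177, 177, 177] [185, 181, 181, 181, 180, 180, 180, 180, 182, 176, 184, 196, 197, 196, 196, 196, 197, 196]
(array([482.9663, 131.1224]), (168.1215362548828, 67.4178695678711), 89.96917724609375)
(array([482.1059, 131.1205]), (168.10336303710938, 65.25456237792969), 89.98136138916016)
(array([482.2   , 131.1254]), (168.07135009765625, 65.00037384033203), 89.99347686767578)
yellow? (array([ -0.1, -58.7,  84.7]), array([-0.017,  0.002,  0.001]))
```

>>> step_arm(moves=[[[0,-30,20],[-0.015,0,0],80],[[0,-54,50],[-0.015,0,0],80],[[0,-54,85],[-0.015,0,0],80],[[0,-54,115],[-0.015,0,0],80],[[0,-54,133],[-0.015,0,0],80],[[0,-54,133],[-0.015,0,0],80],[[0,-54,133],[-0.015,0,0],80]])

```text
clock: 12.38
tcp_pos: [0.488, 0.1298, 0.0503]
orientation: [-0.0, 0.706, 0.709, -0.002]
wrist_force: [1.7, -0.0, 0.1]
finger_gap: 0.0804
grip_force: 0.0
```

```bash
python3 st.py;python3 -c "
from h import *
print(go([.482,.130,-.018],0))"
```

```text
12.3833 [0.488  0.1298 0.0503] [ 0.1021  0.2788 -0.3807  0.9149 -0.0017  1.6683] 0.0 0.08035539869261266 [ 1.6516 -0.0032  0.1297]
[[-0.0045  1.     -0.0034]
 [ 1.      0.0045 -0.002 ]
 [-0.002  -0.0034 -1.    ]]
(array([ 0.3, -5.7, 68.3]), array([-0.003,  0.002,  0.005]))
```

>>> step_arm(moves=[[[0,-6,10],[0,0,0],80],[[0,-6,30],[0,0,0],80],[[0,-6,45],[0,0,0],80],[[0,-6,55],[0,0,0],80],[[0,-6,62],[0,0,0],80],[[0,-6,67],[0,0,0],80],[[0,-6,67],[0,0,0],80]])

```text
clock: 12.97
tcp_pos: [0.4821, 0.1298, -0.016]
orientation: [0.001, 0.705, 0.709, -0.001]
wrist_force: [0.6, -0.5, 0.5]
finger_gap: 0.0801
grip_force: 0.0
```

>>> step_arm(moves=[[[0,0,0],[0,0,0],60],[[0,0,0],[0,0,0],60],[[0,0,0],[0,0,0],60],[[0,0,0],[0,0,0],60]])

```text
clock: 13.3
tcp_pos: [0.4826, 0.1299, -0.0148]
orientation: [0.001, 0.705, 0.709, 0.0]
wrist_force: [0.6, -0.4, 4.5]
finger_gap: 0.0628
grip_force: 56.9
```

```bash
python3 st.py
```

```text
13.3 [ 0.4826  0.1299 -0.0148] [ 0.1034  0.3403 -0.4826  0.7456 -0.0017  1.6694] 56.875659227371216 0.06277215814785804 [ 0.5846 -0.3783  4.4854]
[[-0.0048  1.      0.0024]
 [ 1.      0.0048 -0.0015]
 [-0.0015  0.0024 -1.    ]]
```

Gripped again by the long sides at 62.8 mm. Lifting, then moving to a spot where the wrist camera sees the board beside the carton.

>>> step_arm(moves=[[[0,0,-10],[0,0,0],60],[[0,0,-35],[0,0,0],60],[[0,0,-70],[0,0,0],60],[[0,0,-110],[0,0,0],60],[[-20,-15,-145],[0,0,0],60],[[-50,-30,-175],[0,0,0],60],[[-85,-45,-190],[0,0,0],60],[[-120,-60,-200],[0,0,0],60]])

```text
clock: 13.97
tcp_pos: [0.4228, 0.0104, 0.187]
orientation: [0.002, 0.704, 0.71, 0.001]
wrist_force: [0.7, -0.3, -2.7]
finger_gap: 0.0635
grip_force: 56.3
```

>>> step_arm(moves=[[[-35,-15,-15],[0,0,0],60],[[-70,-30,-30],[0,0,0],60],[[-105,-45,-45],[0,0,0],60],[[-125,-50,-60],[0,0,0],60],[[-130,-52,-65],[0,0,0],60],[[-130,-52,-65],[0,0,0],60],[[-130,-52,-65],[0,0,0],60],[[-130,-52,-65],[0,0,0],60]])

```text
clock: 14.63
tcp_pos: [0.3708, -0.1179, 0.2484]
orientation: [-0.0, 0.705, 0.709, -0.0]
wrist_force: [0.6, -0.3, -3.3]
finger_gap: 0.0629
grip_force: 56.3
```

```bash
python3 look.py w5; python3 st.py
python3 - <<'E'
from carton import *
P,im=pickle.load(open("w5.pkl","rb"))
m=mask(im,(22,120,60),(35,255,255),(0,0,512,384))
n,l,st,c=cv2.connectedComponentsWithStats(m)
print([(s.tolist(),cc.round(0).tolist()) for s,cc in zip(st,c) if 300<s[4]<80000])
print("board",rect(P,m,.012))
E
```

```text
14.6833 [ 0.3709 -0.1177  0.2483] [-0.5138 -0.0601 -0.2631  1.3684 -0.0008  1.0503] [[ 1.     -0.0049 -0.0011  0.3707]
 [ 0.005   0.9508  0.3099 -0.0382]
 [-0.0005 -0.3099  0.9508  0.425 ]
 [ 0.      0.      0.      1.    ]]
14.6833 [ 0.3709 -0.1177  0.2483] [-0.5138 -0.0601 -0.2631  1.3684 -0.0008  1.0503] 56.27559721469879 0.06276838286720743 [ 0.6991  0.6015 -2.7315]
[[-0.0066  1.     -0.0009]
 [ 1.      0.0066 -0.0004]
 [-0.0004 -0.0009 -1.    ]]
[([340, 79, 100, 159, 11187], [383.0, 154.0])]
board (array([ 525.4415, -133.614 ]), (189.63711547851562, 101.77577209472656), 82.67121887207031)
```

>>> step_arm(moves=[[[-5,35,0],[0,0,0.05],60],[[-10,75,15],[0,0,0.1],60],[[-14,115,40],[0,0,0.13],60],[[-17,145,70],[0,0,0.13],60],[[-17,155,105],[0,0,0.13],60],[[-17,155,140],[0,0,0.13],60],[[-17,155,168],[0,0,0.13],60],[[-17,155,168],[0,0,0.13],60]])

```text
clock: 15.35
tcp_pos: [0.5213, -0.1316, 0.0737]
orientation: [-0.006, 0.749, 0.663, -0.003]
wrist_force: [-1.0, 0.2, -2.9]
finger_gap: 0.0633
grip_force: 56.5
```

>>> step_arm(moves=[[[0,0,0],[0,0,0],60],[[0,0,0],[0,0,0],60],[[0,0,0],[0,0,0],60]])

```text
clock: 15.6
tcp_pos: [0.5282, -0.1359, 0.0838]
orientation: [0.003, 0.75, 0.662, 0.001]
wrist_force: [-0.0, 0.0, -1.5]
finger_gap: 0.0627
grip_force: 56.5
```

```bash
python3 st.py;python3 -c "
from h import *
print(go([.526,-.1335,-.005],np.radians(-7.05)))"
```

```text
15.6 [ 0.5282 -0.1359  0.0838] [-0.3983  0.3128 -0.2416  1.0109 -0.0012  1.2969] 56.549155712127686 0.06266505253607023 [-0.0233  0.0296 -1.4528]
[[ 0.1241  0.9923  0.0046]
 [ 0.9923 -0.1241 -0.0033]
 [-0.0027  0.0049 -1.    ]]
(array([ 2.4, -2.9, 88.8]), array([ 0.005,  0.003, -0.001]))
```

>>> step_arm(moves=[[[1,-1,25],[0,0,0],60],[[1,-1,50],[0,0,0],60],[[1,-1,70],[0,0,0],60],[[1,-1,75],[0,0,0],60],[[1,-1,75],[0,0,0],60],[[1,-1,75],[0,0,0],60],[[1,-1,75],[0,0,0],60],[[1,-1,75],[0,0,0],60]])

```text
clock: 16.27
tcp_pos: [0.5272, -0.1354, 0.0083]
orientation: [0.002, 0.75, 0.661, 0.0]
wrist_force: [-0.5, 0.3, -2.9]
finger_gap: 0.0632
grip_force: 56.6
```

```bash
python3 st.py;python3 -c "
from h import *
print(go([.526,-.1335,-.005],np.radians(-7.05)))"
```

```text
16.2667 [ 0.5272 -0.1354  0.0083] [-0.398   0.3831 -0.3464  0.8365 -0.0013  1.2979] 56.55393183231354 0.06315955019104215 [-0.4639  0.3352 -2.8577]
[[ 0.1249  0.9922  0.0039]
 [ 0.9922 -0.1249 -0.003 ]
 [-0.0025  0.0043 -1.    ]]
(array([ 1.7, -1.5, 13.2]), array([ 0.004,  0.003, -0.002]))
```

Fine corrections, then down slowly until contact, and release.

>>> step_arm(moves=[[[2,-1,4],[0.004,0.003,0],60],[[2,-1,8],[0.004,0.003,0],60],[[2,-1,11],[0.004,0.003,0],60],[[2,-1,13],[0.004,0.003,0],60],[[2,-1,13],[0.004,0.003,0],60],[[2,-1,13],[0.004,0.003,0],60]])

```text
clock: 16.77
tcp_pos: [0.5248, -0.1325, -0.0057]
orientation: [-0.002, 0.75, 0.662, -0.0]
wrist_force: [-3.5, 2.3, 8.1]
finger_gap: 0.0629
grip_force: 58.1
```

```bash
python3 st.py
```

```text
16.7667 [ 0.5248 -0.1325 -0.0057] [-0.3959  0.3999 -0.3611  0.813   0.0005  1.2998] 58.0780953168869 0.06289383936707504 [-3.4756  2.3096  8.111 ]
[[ 0.1246  0.9922 -0.0027]
 [ 0.9922 -0.1246  0.0016]
 [ 0.0013 -0.0029 -1.    ]]
```

>>> step_arm(moves=[[[0,0,0],[0,0,0],70],[[0,0,0],[0,0,0],80],[[0,0,0],[0,0,0],82],[[0,0,-15],[0,0,0],82],[[0,0,-55],[0,0,0],82],[[0,0,-95],[0,0,0],82],[[0,0,-135],[0,0,0],82],[[0,0,-175],[0,0,0],82]])

```text
clock: 17.43
tcp_pos: [0.525, -0.1328, 0.1699]
orientation: [-0.002, 0.75, 0.661, -0.001]
wrist_force: [0.8, -0.5, 0.2]
finger_gap: 0.082
grip_force: 0.0
```

>>> step_arm(moves=[[[40,0,-40],[0,0,0],82],[[80,0,-80],[0,0,0],82],[[80,0,-80],[0,0,0],82],[[80,0,-80],[0,0,0],82],[[80,0,-80],[0,0,0],82]])

```text
clock: 17.85
tcp_pos: [0.5367, -0.0531, 0.2496]
orientation: [-0.0, 0.749, 0.662, 0.0]
wrist_force: [1.0, -0.3, -0.9]
finger_gap: 0.0823
grip_force: 0.0
```

```bash
python3 look.py w6
python3 - <<'E'
from carton import *
P,im=pickle.load(open("w6.pkl","rb"))
# predicted corners of board / carton
u=np.array([np.cos(np.radians(82.67)),np.sin(np.radians(82.67))]);n=np.array([u[1],-u[0]]);c=np.array([.526,-.1335])
for a,b,z in((.095,.05,.012),(.085,.032,.054)):
    print(proj(P,[[*(c+i*a*u+j*b*n),z] for i,j in((1,1),(1,-1),(-1,-1),(-1,1))]).round(0).tolist())
m=mask(im,(6,80,60),(21,255,255),(100,0,400,300));k=cv2.morphologyEx(m,cv2.MORPH_CLOSE,np.ones((9,9)))
n_,l,st,cc=cv2.connectedComponentsWithStats(mask(im,(22,120,60),(35,255,255),(0,0,512,384)))
print([s.tolist() for s in st if 300<s[4]<90000])
E
```

```text
17.9 [ 0.5358 -0.0536  0.2481] [-0.2492  0.2352  0.0641  1.4026  0.0006  1.4457] [[ 0.9923  0.1176  0.038   0.5466]
 [-0.1236  0.9438  0.3064  0.0259]
 [ 0.0001 -0.3088  0.9511  0.4263]
 [ 0.      0.      0.      1.    ]]
[[293.0, 139.0], [211.0, 139.0], [216.0, 276.0], [288.0, 276.0]]
[[281.0, 154.0], [224.0, 154.0], [227.0, 287.0], [277.0, 287.0]]
[[459, 43, 53, 143, 6243], [213, 139, 81, 137, 3565]]
```

View pics/w6.png

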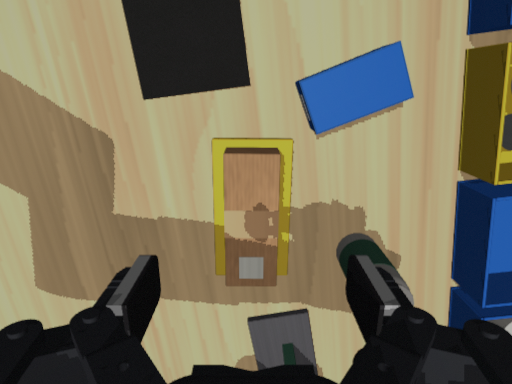

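The carton lies along the board: board columns 213–294, carton top columns 224–281 and rows 153–286, all matching the prediction. The blue box is fully visible at (357,88), and the hook stand's foot is at (283,345).

Run:
```python
from carton import *
P,im=pickle.load(open("w6.pkl","rb"))
hsv=cv2.cvtColor(im,cv2.COLOR_RGB2HSV);print(hsv[88,357],hsv[108,304])
for vm in(60,100,130):print(rect(P,mask(im,(100,120,vm),(125,255,255),(290,30,420,140)),.046))
u=np.array([np.cos(np.radians(82.67)),np.sin(np.radians(82.67))])
for vm in(60,80): print("carton",rect(P,cv2.morphologyEx(mask(im,(6,50,vm),(21,255,255),(222,145,284,285)),cv2.MORPH_CLOSE,np.ones((25,25))),.054))
print(go([.64,0,.2],np.radians(104)))
```

```text
[108 191 175] [24 17 73]
(array([655.0161,   4.6739]), (112.95301818847656, 61.03472900390625), 14.23951530456543)
(array([656.4808,   4.9495]), (109.9834976196289, 60.838863372802734), 14.233094215393066)
(array([656.7568,   4.5757]), (109.6323471069336, 59.978431701660156), 14.233094215393066)
carton (array([ 528.2535, -129.3532]), (173.12037658691406, 76.9564208984375), 82.8948974609375)
carton (array([ 527.9074, -132.1304]), (167.5231475830078, 76.9564208984375), 82.8948974609375)
(array([66. , 96.9, 47.9]), array([-0.001, -0.003, -1.939]))
```

>>> step_arm(moves=[[[15,25,0],[0,0,-0.12],82],[[30,50,0],[0,0,-0.24],82],[[45,75,0],[0,0,-0.36],82],[[60,100,0],[0,0,-0.48],82],[[72,112,0],[0,0,-0.6],82],[[72,112,0],[0,0,-0.72],82],[[72,112,0],[0,0,-0.84],82],[[72,112,0],[0,0,-0.96],82]])

```text
clock: 18.57
tcp_pos: [0.6552, 0.0027, 0.2449]
orientation: [-0.004, 0.357, 0.934, -0.0]
wrist_force: [-0.2, -0.0, 0.4]
finger_gap: 0.0819
grip_force: 0.0
```

>>> step_arm(moves=[[[0,0,20],[0,0,-0.12],82],[[0,0,50],[0,0,-0.24],82],[[0,0,80],[0,0,-0.36],82],[[0,0,110],[0,0,-0.48],82],[[0,0,140],[0,0,-0.6],82],[[0,0,165],[0,0,-0.72],82],[[0,0,180],[0,0,-0.84],82],[[0,0,190],[0,0,-0.96],82]])

```text
clock: 19.23
tcp_pos: [0.6516, 0.0029, 0.0527]
orientation: [-0.005, -0.114, 0.993, 0.002]
wrist_force: [-0.1, 0.2, 0.1]
finger_gap: 0.082
grip_force: 0.0
```

>>> step_arm(moves=[[[0,0,0],[0,0,-0.02],82],[[0,0,0],[0,0,-0.02],82],[[0,0,0],[0,0,-0.02],82],[[0,0,0],[0,0,-0.02],82]])

```text
clock: 19.57
tcp_pos: [0.6557, 0.0036, 0.0589]
orientation: [-0.001, -0.12, 0.993, 0.001]
wrist_force: [0.1, 0.1, 0.0]
finger_gap: 0.0819
grip_force: 0.0
```

```bash
python3 st.py;python3 -c "
from h import *
print(go([.6566,.0048,-.018],np.radians(104.23)))"
```

```text
19.5667 [0.6557 0.0036 0.0589] [-0.1175  0.5363  0.0412  1.0776  0.0014 -0.359 ] 0.0 0.0819365940788709 [0.1339 0.1315 0.0117]
[[-0.971  -0.2391 -0.0017]
 [-0.2391  0.971   0.0016]
 [ 0.0013  0.002  -1.    ]]
(array([-1.3,  0.8, 76.9]), array([ 0.002, -0.001, -0.007]))
```

>>> step_arm(moves=[[[-1,1,20],[0,0,-0.007],82],[[-1,1,40],[0,0,-0.007],82],[[-1,1,57],[0,0,-0.007],82],[[-1,1,70],[0,0,-0.007],82],[[-1,1,77],[0,0,-0.007],82],[[-1,1,77],[0,0,-0.007],82],[[-1,1,77],[0,0,-0.007],82]])

```text
clock: 20.15
tcp_pos: [0.6561, 0.0054, -0.0182]
orientation: [-0.001, -0.125, 0.992, 0.001]
wrist_force: [-0.1, 0.5, 0.1]
finger_gap: 0.0819
grip_force: 0.0
```

>>> step_arm(moves=[[[0,0,0],[0,0,0],56],[[0,0,0],[0,0,0],56],[[0,0,0],[0,0,0],56],[[0,0,0],[0,0,0],56],[[0,0,0],[0,0,0],56]])

```text
clock: 20.57
tcp_pos: [0.657, 0.0055, -0.0171]
orientation: [0.0, -0.125, 0.992, 0.001]
wrist_force: [-0.7, -0.0, 6.1]
finger_gap: 0.0589
grip_force: 56.4
```

```bash
python3 st.py
```

```text
20.5667 [ 0.657   0.0055 -0.0171] [-0.1146  0.5998 -0.0511  0.9201  0.0018 -0.3656] 56.448052525520325 0.05888421496529573 [-0.7027 -0.0109  6.1397]
[[-0.9687 -0.2484  0.0001]
 [-0.2484  0.9687  0.0018]
 [-0.0005  0.0017 -1.    ]]
```

>>> step_arm(moves=[[[0,0,-10],[0,0,0],56],[[0,0,-35],[0,0,0],56],[[0,0,-70],[0,0,0],56],[[0,0,-110],[0,0,0],56],[[30,-18,-135],[0,0,-0.12],56],[[60,-36,-150],[0,0,-0.24],56],[[92,-57,-160],[0,0,-0.36],56],[[125,-78,-160],[0,0,-0.48],56]])

```text
clock: 21.23
tcp_pos: [0.5549, -0.1025, 0.1445]
orientation: [0.001, -0.361, 0.933, -0.0]
wrist_force: [0.6, -1.2, -2.2]
finger_gap: 0.0591
grip_force: 55.6
```

```bash
python3 -c "
from h import *
print(go([.525,-.1325,.1],np.radians(172.6)))"
```

```text
(array([42.3, -2. , 44.5]), array([-0.001,  0.001, -0.703]))
```

>>> step_arm(moves=[[[20,-1,10],[0,0,-0.12],56],[[42,-2,20],[0,0,-0.24],56],[[42,-2,30],[0,0,-0.36],56],[[42,-2,40],[0,0,-0.48],56],[[42,-2,44],[0,0,-0.6],56],[[42,-2,44],[0,0,-0.7],56],[[42,-2,44],[0,0,-0.7],56],[[42,-2,44],[0,0,-0.7],56]])

```text
clock: 21.9
tcp_pos: [0.5241, -0.1309, 0.0975]
orientation: [-0.001, -0.655, 0.756, 0.002]
wrist_force: [0.4, 0.1, -2.1]
finger_gap: 0.0591
grip_force: 55.5
```

>>> step_arm(moves=[[[0,0,10],[0,0,0],56],[[0,0,20],[0,0,0],56],[[0,0,30],[0,0,0],56],[[0,0,40],[0,0,0],56],[[0,0,45],[0,0,0],56],[[0,0,45],[0,0,0],56],[[0,0,45],[0,0,0],56],[[0,0,45],[0,0,0],56]])

```text
clock: 22.57
tcp_pos: [0.5244, -0.1309, 0.0525]
orientation: [-0.0, -0.656, 0.755, 0.002]
wrist_force: [0.5, -0.4, -1.3]
finger_gap: 0.0591
grip_force: 55.6
```

```bash
python3 st.py; python3 -c "
from h import *
print(go([.525,-.1325,.037],np.radians(172.6)))"
```

```text
22.5667 [ 0.5244 -0.1309  0.0525] [-0.3934  0.338  -0.2897  0.9462  0.0005 -1.8244] 55.58068871498108 0.05914961344355488 [ 0.5232 -0.4004 -1.2958]
[[-0.1394 -0.9902 -0.0027]
 [-0.9902  0.1394  0.0017]
 [-0.0013  0.0029 -1.    ]]
(array([ 1.5, -0.8, 15.5]), array([ 0.003,  0.001, -0.011]))
```

>>> step_arm(moves=[[[1.5,-0.8,4],[0.003,0,-0.011],56],[[1.5,-0.8,8],[0.003,0,-0.011],56],[[1.5,-0.8,11],[0.003,0,-0.011],56],[[1.5,-0.8,14],[0.003,0,-0.011],56],[[1.5,-0.8,15],[0.003,0,-0.011],56],[[1.5,-0.8,15.5],[0.003,0,-0.011],56],[[1.5,-0.8,15.5],[0.003,0,-0.011],56]])

```text
clock: 23.15
tcp_pos: [0.5245, -0.1323, 0.037]
orientation: [0.0, -0.66, 0.751, 0.001]
wrist_force: [-1.0, 1.2, 0.2]
finger_gap: 0.0592
grip_force: 55.8
```

```bash
python3 st.py
```

```text
23.15 [ 0.5245 -0.1323  0.037 ] [-0.3962  0.3516 -0.3125  0.9076  0.0011 -1.8382] 55.776148438453674 0.05922608453693727 [-1.0437  1.175   0.2358]
[[-0.1284 -0.9917 -0.0004]
 [-0.9917  0.1284  0.0014]
 [-0.0013  0.0005 -1.    ]]
```

>>> step_arm(moves=[[[0,0,0.7],[0,0,0],56],[[0,0,0.7],[0,0,0],66],[[0,0,0.7],[0,0,0],78],[[0,0,0],[0,0,0],80],[[0,0,-20],[0,0,0],80],[[0,0,-60],[0,0,0],80],[[0,0,-100],[0,0,0],80],[[0,0,-140],[0,0,0],80]])

```text
clock: 23.82
tcp_pos: [0.5243, -0.1324, 0.1781]
orientation: [0.0, -0.66, 0.751, 0.001]
wrist_force: [0.8, -0.8, -0.1]
finger_gap: 0.0801
grip_force: 0.0
```

>>> step_arm(moves=[[[0,0,-40],[0,0,0],80],[[0,0,-80],[0,0,0],80],[[0,0,-120],[0,0,0],80],[[0,0,-160],[0,0,0],80],[[40,5,-180],[0,0,-0.1],80],[[80,10,-180],[0,0,-0.2],80],[[120,15,-180],[0,0,-0.2],80],[[160,20,-180],[0,0,-0.2],80]])

```text
clock: 24.48
tcp_pos: [0.4844, -0.2906, 0.3576]
orientation: [-0.001, 0.732, -0.681, 0.001]
wrist_force: [1.5, -1.3, -0.7]
finger_gap: 0.0804
grip_force: 0.0
```

>>> step_arm(moves=[[[40,-3,0],[0,0,0],80],[[72,-10,0],[0,0,0],80],[[72,-10,0],[0,0,0],80],[[72,-10,0],[0,0,0],80],[[72,-10,0],[0,0,0],80],[[72,-10,0],[0,0,0],80]])

```text
clock: 24.98
tcp_pos: [0.4995, -0.3589, 0.3571]
orientation: [-0.001, 0.732, -0.681, -0.0]
wrist_force: [-0.1, 1.0, -0.1]
finger_gap: 0.0801
grip_force: 0.0
```

```bash
python3 look.py w7; python3 st.py
```

```text
25.0333 [ 0.4996 -0.3587  0.3574] [-0.7538  0.4309  0.6097  1.7495  0.0012 -2.3973] [[-0.9975  0.0679  0.0214  0.5053]
 [-0.0712 -0.9481 -0.3098 -0.438 ]
 [-0.0007 -0.3105  0.9506  0.5336]
 [ 0.      0.      0.      1.    ]]
25.0333 [ 0.4996 -0.3587  0.3574] [-0.7538  0.4309  0.6097  1.7495  0.0012 -2.3973] 0.0 0.0799764889997253 [-0.6307  0.2819 -0.0176]
[[ 0.0726 -0.9974  0.0009]
 [-0.9974 -0.0726  0.0008]
 [-0.0007 -0.001  -1.    ]]
```

View pics/w7.png

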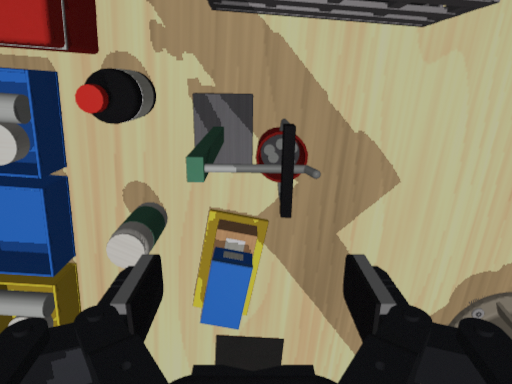

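The bar runs from about (288,123) to (287,216), the hook arm from the post at (205,168) to its tip at (318,173), and the pail body is at (281,155). The stack is at (230,270). Next I compute the bar pose and check the box against its prediction.

Run:
```python
from carton import *
P,im=pickle.load(open("w7.pkl","rb"))
m=mask(im,(0,0,0),(180,255,60),(268,100,308,232))
for k in (3,6):
    mm=cv2.morphologyEx(m,cv2.MORPH_OPEN,np.ones((20,k)))
    try:
        c=max(cv2.findContours(mm,0,cv2.CHAIN_APPROX_NONE)[0],key=cv2.contourArea);print(cv2.minAreaRect(c),cv2.boundingRect(c));print(rect(P,mm,.244))
    except Exception as e:print(e)
v=cv2.cvtColor(im,cv2.COLOR_RGB2HSV)[...,2]
for r in(130,150,190,210):print(v[r,274:302].tolist())
print(plane(P,[(205,168),(240,169),(270,169)],.226))
u=np.array([np.cos(np.radians(82.6)),np.sin(np.radians(82.6))]);n=np.array([u[1],-u[0]]);c=np.array([.525,-.1325])
print(proj(P,[[*(c+i*.055*u+j*.03*n),.1] for i,j in((1,1),(1,-1),(-1,-1),(-1,1))]).round(0).tolist())
b=mask(im,(100,120,40),(125,255,255),(190,235,265,335));print(rect(P,b,.1),cv2.boxPoints(cv2.minAreaRect(max(cv2.findContours(b,0,1)[0],key=cv2.contourArea))).round(0).tolist())
print(rect(P,mask(im,(22,120,60),(35,255,255),(185,200,275,335)),.012))
```

```text
((288.130615234375, 171.19210815429688), (12.776885032653809, 94.08433532714844), 2.6630008220672607) (281, 124, 15, 95)
(array([ 469.2356, -364.151 ]), (85.1211929321289, 11.112590789794922), -86.985435962677)
((289.110595703125, 171.62142944335938), (12.776885032653809, 93.22480010986328), 2.6630008220672607) (282, 125, 15, 94)
(array([ 468.3381, -363.8257]), (84.33601379394531, 11.112704277038574), -86.93310022354126)
[58, 58, 59, 59, 59, 59, 61, 63, 50, 21, 17, 24, 24, 23, 25, 23, 23, 23, 25, 22, 24, 44, 136, 148, 147, 145, 141, 137]
[98, 69, 58, 57, 57, 56, 57, 47, 21, 14, 21, 22, 24, 23, 21, 19, 20, 22, 21, 20, 45, 99, 103, 74, 57, 52, 50, 48]
[185, 186, 186, 175, 114, 86, 51, 18, 20, 18, 21, 20, 19, 18, 21, 21, 21, 20, 74, 135, 144, 140, 137, 139, 143, 146, 148, 149]
[143, 141, 139, 137, 137, 98, 40, 17, 21, 17, 20, 19, 18, 19, 18, 18, 18, 73, 135, 146, 146, 143, 144, 147, 149, 149, 149, 149]
[[ 0.5444 -0.359   0.226 ]
 [ 0.5119 -0.3603  0.226 ]
 [ 0.4841 -0.3623  0.226 ]]
[[200.0, 323.0], [238.0, 329.0], [252.0, 268.0], [211.0, 260.0]]
(array([ 522.1923, -142.7928]), (131.37477111816406, 59.515594482421875), 82.59580993652344) [[201.0, 323.0], [215.0, 247.0], [255.0, 255.0], [241.0, 331.0]]
(array([ 524.1564, -132.8131]), (192.28024291992188, 99.79345703125), 82.50920867919922)
```

>>> step_arm(moves=[[[-10,15,0],[0,0,0.02],45],[[-19,30,25],[0,0,0.02],45],[[-19,30,60],[0,0,0.02],45],[[-19,30,85],[0,0,0.02],45],[[-19,30,95],[0,0,0.02],45],[[-19,30,95],[0,0,0.02],45],[[-19,30,95],[0,0,0.02],45],[[-19,30,95],[0,0,0.02],45]])

```text
clock: 25.7
tcp_pos: [0.4688, -0.3428, 0.2634]
orientation: [-0.001, 0.725, -0.688, 0.001]
wrist_force: [0.3, -0.3, 0.9]
finger_gap: 0.0451
grip_force: 0.0
```

```bash
python3 look.py w8; python3 -c "
from carton import *
print(go([.4679,-.342,.184],np.radians(183)))
P,im=pickle.load(open('w8.pkl','rb'))
print(proj(P,[[.469+k*.0022,-.364-k*.042,.244] for k in(-1,0,1)]).round(0),proj(P,[[.4679,-.342,.244]]).round(0))"
```

```text
25.75 [ 0.469  -0.3432  0.2635] [-0.7704  0.3164  0.2105  1.4625  0.001  -2.3933] [[-0.9987  0.0494  0.0138  0.4728]
 [-0.0513 -0.9499 -0.3085 -0.4217]
 [-0.0021 -0.3088  0.9511  0.4401]
 [ 0.      0.      0.      1.    ]]
(array([-1.3,  1.2, 79.5]), array([-0.002, -0.001, -0.   ]))
[[255. 247.]
 [255. 184.]
 [255. 112.]] [[255. 218.]]
```

View pics/w8.png

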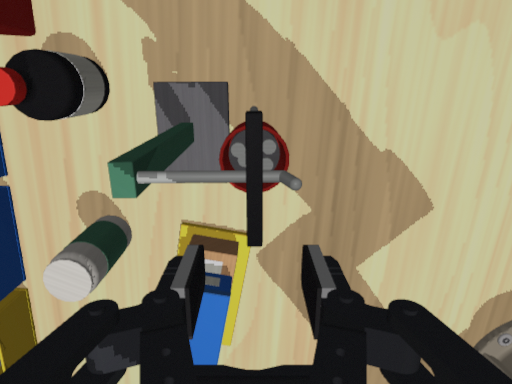

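The bar at column 255, rows 112–246, matches the measurement and sits centred between the fingers (205 and 305). Descending and gripping the bar beside the hook.

>>> step_arm(moves=[[[-1,1,20],[0,0,0],45],[[-1,1,40],[0,0,0],45],[[-1,1,58],[0,0,0],45],[[-1,1,70],[0,0,0],45],[[-1,1,79],[0,0,0],45],[[-1,1,79],[0,0,0],45],[[-1,1,79],[0,0,0],45]])

```text
clock: 26.33
tcp_pos: [0.4675, -0.3422, 0.1832]
orientation: [-0.001, 0.725, -0.689, -0.0]
wrist_force: [0.6, 0.8, 0.3]
finger_gap: 0.0448
grip_force: 0.0
```

>>> step_arm(moves=[[[0,0,0],[0,0,0],30],[[0,0,0],[0,0,0],18],[[0,0,0],[0,0,0],6],[[0,0,0],[0,0,0],6],[[0,0,0],[0,0,0],6],[[0,0,0],[0,0,0],6]], grip_force=80)

```text
clock: 26.83
tcp_pos: [0.4675, -0.3425, 0.1836]
orientation: [-0.0, 0.725, -0.689, 0.0]
wrist_force: [-1.4, -0.6, 6.0]
finger_gap: 0.0084
grip_force: 78.3
```

```bash
python3 st.py
```

```text
26.8333 [ 0.4675 -0.3425  0.1836] [-0.7713  0.3251  0.0284  1.2731  0.0008 -2.3932] 78.29527258872986 0.008448896471031959 [-1.3918 -0.5877  6.0026]
[[ 0.0511 -0.9987  0.0012]
 [-0.9987 -0.0511 -0.0001]
 [ 0.0002 -0.0012 -1.    ]]
```

>>> step_arm(moves=[[[0,0,-5],[0,0,0],6],[[0,0,-12],[0,0,0],6],[[0,0,-20],[0,0,0],6],[[0,0,-27],[0,0,0],6],[[0,0,-31],[0,0,0],6],[[0,0,-31],[0,0,0],6],[[0,0,-31],[0,0,0],6]])

```text
clock: 27.42
tcp_pos: [0.4673, -0.3422, 0.2138]
orientation: [-0.001, 0.725, -0.689, -0.0]
wrist_force: [-0.5, -0.2, -3.5]
finger_gap: 0.0088
grip_force: 78.0
```

```bash
python3 st.py
```

```text
27.4167 [ 0.4673 -0.3422  0.2138] [-0.7712  0.3182  0.0925  1.3453  0.001  -2.3933] 77.98638582229614 0.008773730969953628 [-0.5201 -0.2072 -3.5312]
[[ 0.0513 -0.9987  0.0005]
 [-0.9987 -0.0513  0.001 ]
 [-0.0009 -0.0006 -1.    ]]
```

>>> step_arm(moves=[[[0,10,0],[0,0,0],6],[[0,24,0],[0,0,0],6],[[0,38,0],[0,0,0],6],[[0,52,0],[0,0,0],6],[[0,66,0],[0,0,0],6],[[0,80,0],[0,0,0],6],[[0,90,0],[0,0,0],6],[[0,90,0],[0,0,0],6]])

```text
clock: 28.08
tcp_pos: [0.3751, -0.3464, 0.2135]
orientation: [-0.0, 0.724, -0.689, -0.001]
wrist_force: [0.4, -0.4, -2.6]
finger_gap: 0.0087
grip_force: 78.0
```

>>> step_arm(moves=[[[-12,0,-5],[0,0,0],6],[[-30,0,-15],[0,0,0],6],[[-55,0,-20],[0,0,0],6],[[-80,-5,-20],[0,0,0],6],[[-105,-18,-20],[0,0,0],6],[[-128,-35,-20],[0,0,0],6],[[-148,-55,-20],[0,0,0],6],[[-168,-75,-20],[0,0,0],6]])

```text
clock: 28.75
tcp_pos: [0.4445, -0.173, 0.2345]
orientation: [-0.001, 0.725, -0.689, 0.0]
wrist_force: [0.2, -0.9, -2.2]
finger_gap: 0.0089
grip_force: 78.1
```

```bash
python3 st.py; python3 -c "
from h import *
print(go([.523,-.111,.18],np.radians(182.95)))"
```

```text
28.75 [ 0.4445 -0.173   0.2345] [-0.5409  0.1131 -0.1177  1.3396  0.0017 -2.1636] 78.06978464126587 0.008872516497390012 [ 0.2115 -0.9185 -2.2494]
[[ 0.0519 -0.9987  0.0013]
 [-0.9987 -0.0519  0.0012]
 [-0.0012 -0.0014 -1.    ]]
(array([-57.8, -81.6,  54.6]), array([-0.001,  0.001,  0.   ]))
```

>>> step_arm(moves=[[[-15,-20,0],[0,0,0],6],[[-30,-42,5],[0,0,0],6],[[-45,-62,15],[0,0,0],6],[[-54,-76,25],[0,0,0],6],[[-58,-82,35],[0,0,0],6],[[-58,-82,44],[0,0,0],6],[[-58,-82,50],[0,0,0],6],[[-58,-82,50],[0,0,0],6]])

```text
clock: 29.42
tcp_pos: [0.5207, -0.1127, 0.1822]
orientation: [0.0, 0.725, -0.689, -0.002]
wrist_force: [0.2, 0.5, -3.2]
finger_gap: 0.0086
grip_force: 78.1
```

>>> step_arm(moves=[[[0,0,0],[0,0,0],6],[[0,0,0],[0,0,0],6],[[0,0,0],[0,0,0],6],[[0,0,0],[0,0,0],6]])

```text
clock: 29.75
tcp_pos: [0.5226, -0.1135, 0.1846]
orientation: [-0.001, 0.725, -0.689, 0.0]
wrist_force: [0.7, -0.4, -3.4]
finger_gap: 0.0086
grip_force: 78.1
```

```bash
python3 look.py w9
python3 - <<'E'
from carton import *
print(go([.523,-.111,.1616],np.radians(182.95)))
P,im=pickle.load(open("w9.pkl","rb"))
s=telemetry.get_state();t=s["tcp_pos"]
h=cv2.cvtColor(im,cv2.COLOR_RGB2HSV)
red=(cv2.inRange(h,(0,130,50),(8,255,255))|cv2.inRange(h,(172,130,50),(180,255,255)))
red[:100]=0;n,l,st,c=cv2.connectedComponentsWithStats(red);print([(a.tolist()) for a in st if 80<a[4]<90000])
pc=t+[.0015,-.0215,-.0616]
a=np.linspace(0,2*np.pi,60);rim=proj(P,np.c_[pc[0]+.028*np.cos(a),pc[1]+.028*np.sin(a),np.full(60,pc[2]+.055)])
print("rim bbox",rim.min(0).round(),rim.max(0).round())
bo=proj(P,np.c_[pc[0]+.026*np.cos(a),pc[1]+.026*np.sin(a),np.full(60,pc[2])]);print("base bbox",bo.min(0).round(),bo.max(0).round())
b=mask(im,(100,120,40),(125,255,255),(120,100,400,384));n,l,st,c=cv2.connectedComponentsWithStats(b);print([a.tolist() for a in st if 300<a[4]<90000])
u=np.array([np.cos(np.radians(82.6)),np.sin(np.radians(82.6))]);n=np.array([u[1],-u[0]]);c=np.array([.5245,-.1325])
print(proj(P,[[*(c+i*.055*u+j*.03*n),.1] for i,j in((1,1),(1,-1),(-1,-1),(-1,1))]).round(0).tolist())
E
```

```text
29.8 [ 0.5226 -0.1134  0.1845] [-0.3646  0.2386 -0.0866  1.2449  0.0013 -1.9859] [[-0.9988  0.0473  0.0139  0.5265]
 [-0.0492 -0.9495 -0.3099 -0.1926]
 [-0.0014 -0.3102  0.9507  0.3612]
 [ 0.      0.      0.      1.    ]]
(array([-2.3, -0.5, 22.9]), array([-0.001,  0.001, -0.001]))
[[266, 135, 36, 97, 1453], [205, 136, 35, 96, 1363]]
rim bbox [203. 140.] [302. 235.]
base bbox [216. 130.] [289. 201.]
[[216, 101, 89, 58, 2959]]
[[205.0, 220.0], [276.0, 232.0], [305.0, 98.0], [225.0, 83.0]]
```

>>> step_arm(moves=[[[-3,-0.5,4],[0,0,0],6],[[-3,-0.5,9],[0,0,0],6],[[-3,-0.5,14],[0,0,0],6],[[-3,-0.5,18],[0,0,0],6],[[-3,-0.5,20],[0,0,0],6],[[-3,-0.5,21.5],[0,0,0],6],[[-3,-0.5,21.5],[0,0,0],6],[[-3,-0.5,21.5],[0,0,0],6]])

```text
clock: 30.47
tcp_pos: [0.5229, -0.1099, 0.1623]
orientation: [-0.0, 0.725, -0.689, -0.0]
wrist_force: [0.4, 0.3, -2.9]
finger_gap: 0.0086
grip_force: 78.1
```

```bash
python3 st.py
```

```text
30.4667 [ 0.5229 -0.1099  0.1623] [-0.3582  0.2478 -0.1294  1.1939  0.0011 -1.9803] 78.09623837471008 0.008581505679273944 [ 0.4156  0.3078 -2.8885]
[[ 0.0513 -0.9987  0.0001]
 [-0.9987 -0.0513  0.0012]
 [-0.0012 -0.0002 -1.    ]]
```

>>> step_arm(moves=[[[0,0,0.6],[0,0,0],6],[[0,0,1.2],[0,0,0],6],[[0,0,1.2],[0,0,0],6]])

```text
clock: 30.72
tcp_pos: [0.5232, -0.1098, 0.162]
orientation: [-0.001, 0.725, -0.689, 0.0]
wrist_force: [-1.1, 2.4, 4.0]
finger_gap: 0.0085
grip_force: 79.0
```

>>> step_arm(moves=[[[0,0,0.5],[0,0,0],6],[[0,0,1],[0,0,0],6],[[0,0,1],[0,0,0],6]])

```text
clock: 30.97
tcp_pos: [0.5235, -0.1098, 0.162]
orientation: [-0.001, 0.725, -0.689, 0.001]
wrist_force: [-1.8, 2.6, 9.4]
finger_gap: 0.0084
grip_force: 79.9
```

>>> step_arm(moves=[[[0,0,-0.8],[0,0,0],6],[[0,0,-0.8],[0,0,0],12],[[0,0,-0.8],[0,0,0],20],[[0,0,-0.8],[0,0,0],30],[[0,0,-0.8],[0,0,0],40],[[0,0,-8],[0,0,0],44],[[0,0,-25],[0,0,0],44],[[0,0,-50],[0,0,0],44]])

```text
clock: 31.63
tcp_pos: [0.5214, -0.1094, 0.2089]
orientation: [0.0, 0.725, -0.689, -0.003]
wrist_force: [0.5, -0.0, 0.0]
finger_gap: 0.044
grip_force: 0.0
```

>>> step_arm(moves=[[[0,0,-35],[0,0,0],44],[[0,0,-70],[0,0,0],44],[[0,0,-105],[0,0,0],44],[[0,0,-140],[0,0,0],44],[[0,0,-140],[0,0,0],44],[[0,0,-140],[0,0,0],44],[[0,0,-140],[0,0,0],44]])

```text
clock: 32.22
tcp_pos: [0.5229, -0.1102, 0.3501]
orientation: [-0.001, 0.725, -0.689, -0.0]
wrist_force: [-0.6, 0.7, -0.1]
finger_gap: 0.0439
grip_force: 0.0
```

```bash
python3 st.py; python3 look.py w10
python3 - <<'E'
from carton import *
P,im=pickle.load(open("w10.pkl","rb"))
h=cv2.cvtColor(im,cv2.COLOR_RGB2HSV)
red=(cv2.inRange(h,(0,130,50),(8,255,255))|cv2.inRange(h,(172,130,50),(180,255,255)))
n,l,st,c=cv2.connectedComponentsWithStats(red);print([(a.tolist()) for a in st if 80<a[4]<90000])
a=np.linspace(0,2*np.pi,60);pc=np.array([.5245,-.1325,.1])
rim=proj(P,np.c_[pc[0]+.028*np.cos(a),pc[1]+.028*np.sin(a),np.full(60,.155)]);print("rim",rim.min(0).round(),rim.max(0).round())
print("bar pred",proj(P,[[.5245-.0022,-.1325+.042,.222],[.5245+.0022,-.1325-.042,.222]]).round())
m=cv2.morphologyEx(mask(im,(0,0,0),(180,255,60),(200,60,320,300)),cv2.MORPH_OPEN,np.ones((20,4)))
n,l,st,c=cv2.connectedComponentsWithStats(m);print([a.tolist() for a in st if 200<a[4]<90000])
print("box",rect(P,mask(im,(100,120,40),(125,255,255),(150,60,360,260)),.1))
# top & scene check of pail
for cam in("top","scene"):
    Q=imaging.camera_params(cam);I=imaging.read_camera(cam);np.save(cam+"2.npy",I)
    h=cv2.cvtColor(I,cv2.COLOR_RGB2HSV);r=(cv2.inRange(h,(0,130,50),(8,255,255))|cv2.inRange(h,(172,130,50),(180,255,255)))
    n,l,st,c=cv2.connectedComponentsWithStats(r);print(cam,[(x.tolist()) for x in st if 25<x[4]<90000],"pred",proj(Q,[[.5245,-.1325,.1275]]).round())
E
```

```text
32.2167 [ 0.5229 -0.1102  0.3501] [-0.3588  0.2427  0.3224  1.6505  0.0013 -1.9807] 0.0 0.043852374363697696 [-0.585   0.693  -0.0923]
[[ 0.0511 -0.9987  0.0004]
 [-0.9987 -0.0511  0.0012]
 [-0.0012 -0.0004 -1.    ]]
32.2667 [ 0.5225 -0.11    0.3492] [-0.3587  0.2432  0.3208  1.6504  0.0013 -1.9807] [[-0.9987  0.0478  0.0152  0.5271]
 [-0.0501 -0.9493 -0.3102 -0.1894]
 [-0.0004 -0.3106  0.9506  0.5266]
 [ 0.      0.      0.      1.    ]]
[[228, 113, 20, 49, 333], [258, 112, 20, 50, 346]]
rim [227. 110.] [278. 162.]
bar pred [[253. 192.]
 [253. 100.]]
[[249, 103, 11, 92, 942], [238, 219, 82, 83, 6281], [202, 247, 6, 51, 274]]
box (array([ 519.6844, -160.4621]), (58.96635055541992, 51.61140441894531), -7.2588653564453125)
top [[386, 92, 86, 58, 4478], [377, 151, 10, 10, 79]] pred [[299. 203.]]
scene [[218, 220, 13, 9, 51], [216, 230, 15, 17, 59], [202, 359, 17, 18, 249]] pred [[220. 234.]]
```

The pail rim (columns 228–278, rows 112–162) and the bar match an upright pail centred on the box, to about 2 mm. Handing in.

```bash
python3 -c "
from workcell import env
print(env.hand_in())"
```

```text
the job is handed in; nothing more can be done
None
```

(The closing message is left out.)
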